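Clamp a brass panel in the leaning weld jig

ROBOT

A 6-joint arm with a two-finger parallel gripper is mounted at the origin on the work surface. World frame = base frame: x ahead of the robot, y to its left, z up, the work surface at z = 0. Lengths are in m, angles in degrees, forces in N, time in s.
With the tool pointing down it reaches from about 0.3 to 0.75 m from the base axis. Payload 8.5 kg.
Tool frame: the origin (TCP) lies midway between the tips of the shut fingers; the grasp point (between the pads) lies env.tcp_to_grasp behind it (env.tcp_to_grasp is the distance from the TCP to the grasp point, in m); z points along the fingers, y is the line along which they close (so a half turn about z gives the same grasp; the last joint's range is limited). The gripper opens to 85 mm and grips with 20 to 120 N. Pads are 22 mm wide; open, the fingers measure 114 mm over their backs; the gripper's body (76 mm by 85 mm) begins 54 mm behind the grasp point. The pads swing forward as they close: fully open they stand 13 mm farther back than shut.
Start: joints at [-88.195, 21.807, 74.336, -0, 83.858, -12.336], TCP at [0.134, -0.533, 0.231] pointing down, gripper open.
Joint ranges: [-178.18, 178.18], [-50.72, 133.34], [12.68, 142.11], [-81.47, 261.47], [9.98, 163.14], [-165.26, 165.26]. Speed limits (degrees/s): [136.94, 136.94, 180, 180, 180, 180].

INTERFACE

Orientations are given as a 3x3 rotation matrix whose columns are the frame's x, y, z axes.
In Python, from rig import observe, optics, job, env gives the robot as it stands. The module is installed in compiled form; this text tells all that it offers.
- The arm moves only by the shell command python3 -m jog 'ROWS' [FORCE]. ROWS is JSON, a list of rows, each a list of 7 numbers: the turn, a rotation vector about the tool's x, y, z in rad, then the shift along the tool's x, y, z in m, then the opening in per cent of the stroke, from 0 (shut) to 100 (fully open). A call has 1 to 10 rows; each row shifts and turns the commanded pose from where the row before left it, along the tool's axes as they then stand; what a row does not reach is not made up. A row lasts 1/8 s, in which the tool goes at most 62.5 mm and 10.7 degrees, less where a joint would pass 70% of its speed; a pose out of reach is approached as far as the arm can. A call is refused whole if a number of a shift passes 0.0625 or a number of a turn 0.188, either way. A call with a gripper value outside its range is refused whole. The fingers move at their own pace and stop on an object; FORCE is the grip in N (left out, the last holds). Time passes only in rows, so rows that do not move let the fingers close. It gives the time, the measured TCP pose, the force, the opening and the grip force at its end, in the units of the state.
- observe(): the state, without advancing time (a new reading comes with each control period).
- optics.get_image(name): name is "scene" or "top" or "wrist"; returns a dict with "pixels" (384x512x3 uint8, red, green, blue), "mtx" (3x3 intrinsics, pixels), "rvec" (rotation vector, rad) and "tvec" (3), from world to camera coordinates, as OpenCV has them. Camera axes: x right, y down, z forward; pixel columns grow to the right and rows downward; lengths in m; the calibration is good to about 2 mm. A picture is of the moment at which its call begins. There is no depth.
- job.close_job(): hands the job in; it is judged then, once.
The state is a dict: "time_s": time; "q": joint angles; "qvel": joint speeds; "joint_efforts": joint torques, N m; "position": TCP position; "tool_rot": TCP orientation; "ft_force": force on the tool from outside, world axes, zero at the start; "wrist_torque": the same for the moment, N m; "grip_width": finger opening in m; "gripper_force": force on a finger pad.
Only numpy, scipy, OpenCV 4.12 (cv2) and the standard library are available. Lean on these libraries where they do the work, as an engineer would, in place of code of your own. Each camera call takes 0.05 s, during which the arm holds its last target. There are 200 camera calls.

TASK

Get the brass panel ready for welding: take it out of the wooden rack and seat it fully home in the leaning jig, stem upwards, its foot down on the ledge between the two end stops and its back flat against the jig's plate, and let go of it. Then take the sprung clamp off its parking rail and clip it over the top edge on either side of the stem, so that its two pads pinch the panel and the jig's plate together well down from the edge, and let go. Leave the cup and the hammer where they are.

Things in the scene. Friction and masses are not known exactly. Their poses are not given: they have to be found in the camera images.
- panel: Flat openwork brass panel with a rosette: 8 mm thick (x), 130 wide (y), 100 high (z), straight top and bottom edges, both faces alike, a square stem on top. 0.25-0.4 kg. Origin: centre of its bottom edge. Starts upright, stem up, in the rack's slot; lifts straight out.
- panel_stem (a point): Middle of the panel's stem, 126 mm above the panel's origin; the place to hold it. Stem 12 mm (panel's x) by 14 mm (y), from the top edge (100 mm) to 154 mm above the origin.
- panel_rack: Fixed wooden rack, 90 x 150 mm, base 15 mm thick, origin at the centre of its underside. Slot 11 mm wide along its y, between blocks that rise to 50 mm. Rack and parking rail stand left and right of the robot's front, either way round.
- clamp: Steel sprung clamp, 130 mm long, two levers 22 mm wide (y). Origin on the hinge (axis y), 31 mm above the rail's edge at the start; frame is the +x lever's. Parked: z up, handles up, jaws down, symmetrical about its yz plane. Squeezing the handles along x opens the jaws; it springs shut when let go. 0.12-0.2 kg. Starts clipped anywhere along the rail.
- clamp_handles (a point): Between the handle blades, 47 mm above the hinge: where to squeeze. Blades reach from 11 to 71 mm above the hinge, parked 37 mm apart over their backs low down and 60 at their tops. Fully squeezed (a stop) they are parallel, 32 mm over backs, each lever turned 0.21 rad. They push back with 11 N parked, 16 N squeezed.
- clamp_bite (a point): Midway between the jaw pads when parked, 51 mm below the hinge, fixed to the +x lever. Pads 26 mm wide (y), from 42 to 60 mm below the hinge; fully squeezed they stand about 35 mm apart; let go they bite with about 12 N. The throat above the pads is 22 mm wide when parked.
- clamp_arm (a joint): Opening of the clamp (rad): 0 parked on the 14 mm rail, -0.28 jaws shut, 0.42 fully open, about 0.04 on 16 mm.
- park_rail: Fixed upright steel bar 14 mm thick (x), 160 mm long (y), top edge 85 mm above the origin, on a 90 x 170 mm foot 12 mm thick. Origin: centre of its underside.
- jig_plate: Fixed steel jig plate, 8 mm thick (x from -8 mm to 0), 154 wide (y), 100 high (z), leaning 30 degrees from vertical, top towards the robot; its +x face looks up and away. Origin: middle of the corner of that face and the ledge, 60 mm above the table. The ledge (z = 0) sticks out 30 mm along +x; a stop 15 mm high at each end leaves 142 mm between. Behind it is free to 68 mm below the top edge.
- jig_edge (a point): Middle of the plate's top edge, on its +x face, 100 mm up the plate. The panel belongs with bottom edge on the ledge, z along the plate's z, a face on the +x face: then its top edge is level with the plate's, the stem above, both together 16 mm thick (x from -8 to 8 mm).
- post: Fixed steel post on a round foot 68 mm across, 262 mm tall, shaft 20 mm across (28 at its top), beside one end of the jig, left or right. Origin: centre of its foot. An obstacle.
- stud_cup: Loose steel cup, 64 mm across, 75 mm high, beside the other end of the jig. Origin: centre of its underside. Leave alone.
- hammer: Loose hammer, 190 mm long, lying roughly across, between robot and jig; wooden handle, steel head, origin about its middle. Leave alone.

How it is judged (in metres and radians):
On the way, in this order (a step that is already met when the one before it is completed fails the run):
1. the panel is seated in the jig, released, before the clamp is on it (x of panel in the frame of jig_plate below 0.01 m and z of panel in the frame of jig_plate between -0.006 and 0.008 m and angle between the z axis of panel and the z axis of jig_plate, either way round below 0.1 rad and angle between the x axis of panel and the x axis of jig_plate, either way round below 0.1 rad and contact force between panel and jig_plate above 0.5 N and contact force between panel and the fingers below 0.1 N and contact force between panel and clamp below 0.1 N), for 0.2 s.
2. the clamp pinches the panel and the jig's plate together (contact force between clamp and panel above 3 N and contact force between clamp and jig_plate above 3 N and z of clamp_bite in the frame of jig_plate below 0.094 m), for 0.2 s.
At the end, for the whole second after the job is handed in: The panel stands stem up in the jig, foot on the ledge (within 8 mm) between the stops, back on the plate (within 6 mm and 0.1 rad); the clamp bites panel and plate together (over 3 N on each), the middle of its pads at least 6 mm below the top edge; all released and at rest (all of step 2 and x of panel in the frame of jig_plate between -0.002 and 0.01 m and z of panel in the frame of jig_plate between -0.006 and 0.008 m and y of panel in the frame of jig_plate between -0.012 and 0.012 m and angle between the z axis of panel and the z axis of jig_plate, either way round below 0.1 rad and angle between the x axis of panel and the x axis of jig_plate, either way round below 0.1 rad and angle between panel's own z axis and vertical below 0.9 rad and z of clamp_bite in the frame of jig_plate above 0.03 m and value of joint clamp_arm between -0.1 and 0.2 rad and linear speed of each of clamp, panel below 0.02 m/s); the robot touches nothing.
It fails at once if the cup is moved by more than 25 mm (distance of stud_cup from where it was at the start of the episode above 0.025 m).
It fails at once if the hammer is moved by more than 25 mm (distance of hammer from where it was at the start of the episode above 0.025 m).
It also fails if it takes over 72 s, if anything falls off the work surface, if the arm or the gripper's body presses on something with over 40 N, if the wrist force passes 120 N, or if a joint passes its speed limit or range.

## Working session

There is one attempt and no reset: what is moved stays moved. The work goes in short steps, Python scripts to look and compute and a shell command to move; the robot and the scene stay as the last step left them, time stands still between calls to the robot, and variables do not carry over. Pictures are saved under pics/ and viewed, at most 10 in all, crops included, and the job is handed in when it is done.

```bash
mkdir -p pics; python3 - <<'E'
from rig import observe, optics, env
import cv2,numpy as np
s=observe()
for k in s: print(k,s[k])
print(env.tcp_to_grasp)
for n in ["scene","top"]:
    im=optics.get_image(n); np.savez(f"pics/{n}0.npz",**im)
    cv2.imwrite(f"pics/{n}0.png",cv2.resize(im["pixels"][:,:,::-1],(800,600),interpolation=cv2.INTER_CUBIC))
    R=cv2.Rodrigues(im["rvec"])[0]; print(n,(-R.T@im["tvec"].ravel()).round(3),R.round(2).tolist(),im["mtx"].tolist())
E
```

```text
time_s 0.0
q [-8.81959200e+01  2.18413391e+01  7.43851962e+01  1.63720394e-03
  8.38585388e+01 -1.23350410e+01]
qvel [ 0.02834609  0.00162946 -0.03688867 -0.04914668  0.02418977  0.0179926 ]
joint_efforts [ 2.55962674e-03 -4.48462236e+01 -2.31270647e+01 -1.91334893e-04
  4.76187095e-03 -6.61438307e-06]
position [ 0.13435481 -0.53303276  0.23070591]
tool_rot [[ 9.69706206e-01  2.44274176e-01 -1.83486228e-05]
 [ 2.44273933e-01 -9.69705131e-01  1.48498286e-03]
 [ 3.44950211e-04 -1.44447918e-03 -9.99998897e-01]]
ft_force [-0.32861417  0.06412055  0.11057066]
wrist_torque [-0.01410569  0.02667135  0.0443134 ]
gripper_force 0.0
grip_width 0.0855753435434874
0.0187
scene [1.149 0.535 0.651] [[-0.64, 0.77, -0.01], [0.42, 0.34, -0.84], [-0.64, -0.54, -0.54]] [[385.8498921236753, 0.0, 253.42166421944484], [0.0, 385.8498921236753, 193.6736843410401], [0.0, 0.0, 1.0]]
top [0.341 0.002 1.104] [[0.01, -1.0, 0.0], [-0.98, -0.01, -0.18], [0.18, -0.0, -0.98]] [[397.50028358683323, 0.0, 257.7418215235879], [0.0, 397.50028358683323, 185.9615597215061], [0.0, 0.0, 1.0]]
```

View pics/scene0.png

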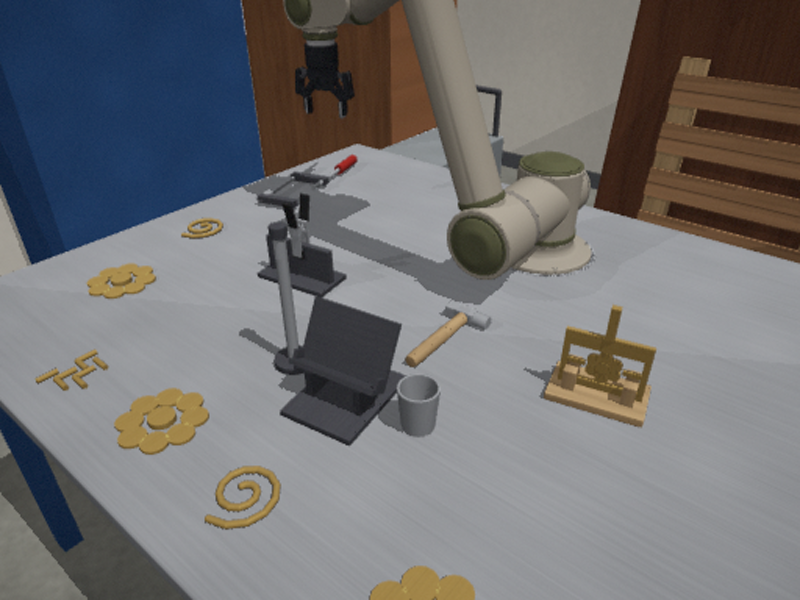

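View pics/top0.png

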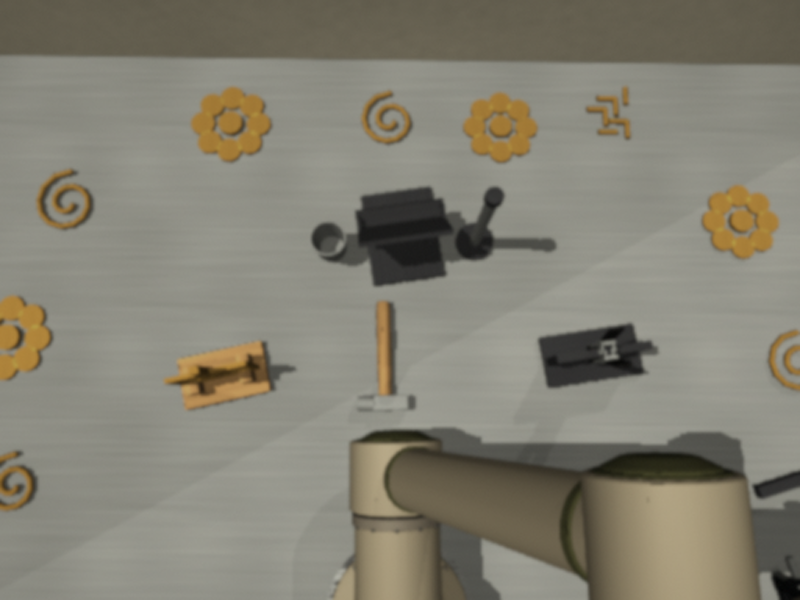

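```bash
cat > h.py <<'E'
import numpy as np,cv2
def load(n): return dict(np.load(f"pics/{n}.npz"))
def cam(im):
    R=cv2.Rodrigues(im["rvec"])[0]; return R,im["tvec"].ravel(),im["mtx"]
def ray(im,uv):
    R,t,K=cam(im); d=R.T@np.linalg.solve(K,[uv[0],uv[1],1]); return -R.T@t,d/np.linalg.norm(d)
def plane(im,uv,z):
    o,d=ray(im,uv); return o+d*(z-o[2])/d[2]
def tri(a,ua,b,ub):
    P=[np.c_[cam(i)[2]@cam(i)[0],cam(i)[2]@cam(i)[1]] for i in (a,b)]
    X=cv2.triangulatePoints(P[0],P[1],np.array(ua,float).reshape(2,1),np.array(ub,float).reshape(2,1)).ravel()
    return X[:3]/X[3]
def proj(im,p): return cv2.projectPoints(np.array(p,float).reshape(-1,1,3),im["rvec"],im["tvec"],im["mtx"],None)[0].reshape(-1,2)
def crop(im,x0,y0,w,h,s):
    c=cv2.resize(im["pixels"][y0:y0+h,x0:x0+w],None,fx=s,fy=s,interpolation=cv2.INTER_CUBIC)[:,:,::-1]
    c=np.clip(c.astype(float)*1.6+20,0,255).astype(np.uint8).copy()
    for k in range(0,w,10): cv2.putText(c,str(x0+k),(k*s,8),0,.3,(0,0,255)); cv2.line(c,(k*s,10),(k*s,14),(0,0,255))
    for k in range(10,h,10): cv2.putText(c,str(y0+k),(0,k*s+4),0,.3,(0,0,255))
    return c
E
python3 - <<'E'
from h import *
t,s=load("top0"),load("scene0")
c=np.zeros((600,800,3),np.uint8)
c[:300,:400]=crop(t,215,113,80,60,5); c[:300,400:]=crop(s,170,180,100,75,4)
b=crop(t,340,200,80,60,5); c[300:,:400]=b
c[300:,400:]=crop(s,155,110,80,60,5)
cv2.imwrite("pics/c1.png",c)
B=lambda im,L,z:[plane(im,np.array(p)/1.5625,z).round(3)for p in L]
print("rack",*B(t,[(180,362),(264,341),(271,388),(184,409)],.015))
print("rail",*B(t,[(539,338),(632,323),(644,371),(548,387)],.012))
print("hammer",*B(t,[(383,302),(385,400),(360,402),(411,402)],.015))
print("stem",tri(t,np.array((168,381))/1.5625,s,np.array((615,308))/1.5625))
E
```

```text
rack [0.41  0.388 0.015] [0.448 0.243 0.015] [0.367 0.227 0.015] [0.329 0.375 0.015]
rail [ 0.459 -0.241  0.012] [ 0.487 -0.407  0.012] [ 0.403 -0.423  0.012] [ 0.373 -0.254  0.012]
hammer [0.52  0.035 0.015] [0.348 0.029 0.015] [0.344 0.072 0.015] [ 0.345 -0.016  0.015]
stem [0.38051378 0.32883125 0.17228931]
```

View pics/c1.png

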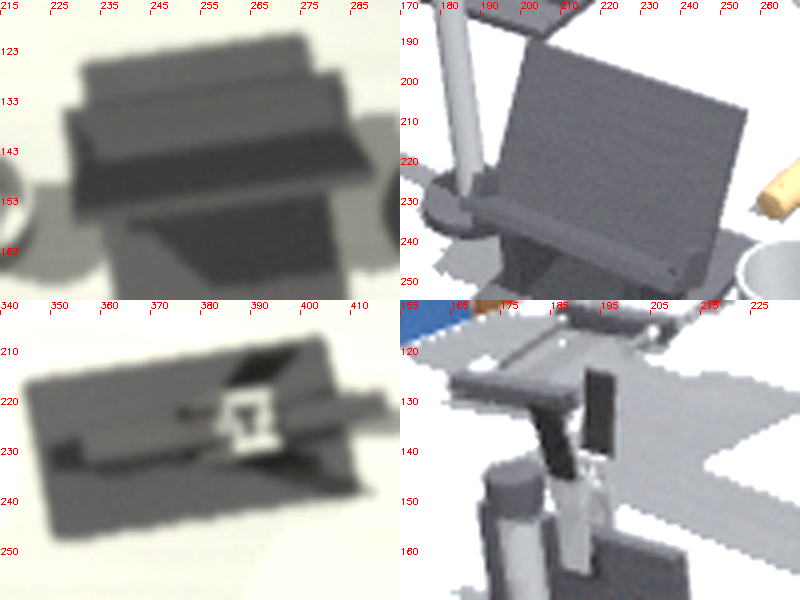

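```bash
python3 - <<'E'
from h import *
t,s=load("top0"),load("scene0")
tl,tr=(229.8,154),(289.4,146.6); sl,sr=(256.7,207.3),(202.7,189.8)
a,b=tri(t,tl,s,sl),tri(t,tr,s,sr); print("tri",a,b)
a2,b2=plane(t,tl,.1466),plane(t,tr,.1466); a3,b3=plane(s,sl,.1466),plane(s,sr,.1466)
for p,q in((a2,b2),(a3,b3)): print(p,q,(p+q)/2,np.linalg.norm(p-q),np.degrees(np.arctan2(*(p-q)[[0,1]])))
# rail: clamp hinge, rail ends at z .085 from top
for uv in((356,229),(420,219)): print("rail end",plane(t,uv,.085))
# panel stem post
print("post",tri(t,(316,126),s,(178,147)), "cup",plane(t,(329/1.5625,238/1.5625),.075))
E
```

```text
tri [0.59490471 0.07355282 0.14510207] [ 0.61727764 -0.07673865  0.1434851 ]
[0.59646786 0.07083804 0.1466    ] [ 0.61719058 -0.07738118  0.1466    ] [ 0.60682922 -0.00327157  0.1466    ] 0.14966084256171355 -7.95900366595955
[0.59491259 0.07800213 0.1466    ] [ 0.620089   -0.07169677  0.1466    ] [0.6075008  0.00315268 0.1466    ] 0.15180122214714065 -9.546685249084783
rail end [ 0.41862232 -0.25200766  0.085     ]
rail end [ 0.44602157 -0.41752284  0.085     ]
post [ 0.63511511 -0.12811695  0.25088265] cup [0.61960596 0.12753253 0.075     ]
```

```bash
cat >> h.py <<'E'
from scipy.spatial.transform import Rotation as Ro
def to(pos=None,R=None):
    "print turn (rotvec, tool axes) and shift (tool axes, from present) to reach the target TCP pose"
    from rig import observe
    s=observe(); R0=np.array(s["tool_rot"]); p=np.array(s["position"])
    print("t",round(s["time_s"],2),"pos",p.round(4),"q",np.round(s["q"],1),"w",round(s["grip_width"],4),"F",np.round(s["ft_force"],1))
    if R is not None: print(" turn",Ro.from_matrix(R0.T@R).as_rotvec().round(4))
    if pos is not None:
        d=np.array(pos)-p; print(" shift old axes",(R0.T@d).round(4), "new axes",(R.T@d).round(4) if R is not None else "", "n",np.linalg.norm(d).round(3))
def snap(n,f):
    from rig import optics
    im=optics.get_image(n); np.savez(f"pics/{f}.npz",**im); return im
E
python3 -m jog '[[0,0,0,0.039,-0.018,-0.011,100],[0,0,0,0.039,-0.018,-0.011,100],[0,0,0,0.039,-0.018,-0.011,100],[0,0,0,0.039,-0.018,-0.011,100],[0,0,0,0.039,-0.018,-0.011,100],[0,0,0,0.039,-0.018,-0.011,100],[0,0,0,0.039,-0.018,-0.011,100],[0,0,0,0.039,-0.018,-0.011,100],[0,0,0,0,0,0,100],[0,0,0,0,0,0,100]]'
python3 - <<'E'
from h import *
w=snap("wrist","w1"); to()
R,t,K=cam(w); print(-R.T@t, R.tolist(), K[0,0]); 
cv2.imwrite("pics/w1.png",crop(w,0,0,512,384,1))
print(proj(w,[[.4186,-.252,.085],[.446,-.4175,.085]]))
E
```

```text
time_s: 1.35
position: [0.4014, -0.3176, 0.3188]
tool_rot: [[0.97, 0.244, -0.001], [0.244, -0.97, 0.001], [-0.001, -0.001, -1.0]]
ft_force: [0.4, 0.2, -1.3]
grip_width: 0.0855
gripper_force: 0.0
t 1.4 pos [ 0.4011 -0.3178  0.3188] q [-51.7  15.1  69.9  -0.   95.   24.2] w 0.0852 F [-1.  -0.3 -0.2]
[ 0.47718177 -0.29863615  0.46056998] [[0.24525080165273505, -0.9694590589152455, -0.0010850695172182623], [-0.9229985247037965, -0.23383940345378662, 0.3056024489217852], [-0.29652279454252045, -0.07394772802151339, -0.9521585822945412]] 267.0329581591983
[[216.01772802 144.99950008]
 [335.3177146  155.09620898]]
```

View pics/w1.png

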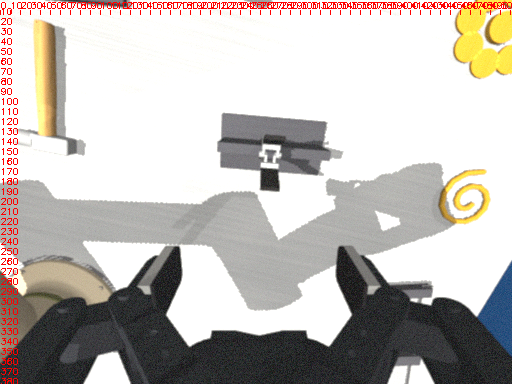

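```bash
python3 - <<'E'
from h import *
w=load("w1")
p=w["pixels"][100:200,200:345].astype(int)
s=8
cv2.imwrite("pics/w1c.png",crop(w,210,105,130,92,6))
E
python3 -m jog '[[0,0,0,-0.015,-0.06,0,100],[0,0,0,-0.015,-0.06,0,100],[0,0,0,-0.015,-0.06,0,100],[0,0,0,-0.015,-0.06,0,100],[0,0,0,-0.015,-0.06,0,100],[0,0,0,-0.015,-0.06,0,100],[0,0,0,-0.015,-0.06,0,100],[0,0,0,-0.015,-0.06,0,100],[0,0,0,-0.015,-0.06,0,100],[0,0,0,-0.015,-0.06,0,100]]'
```

```text
time_s: 2.65
position: [0.1443, 0.1754, 0.3195]
tool_rot: [[0.97, 0.242, 0.001], [0.242, -0.97, 0.0], [0.001, 0.0, -1.0]]
ft_force: [-0.0, -0.7, -0.2]
grip_width: 0.0854
gripper_force: 0.0
```

View pics/w1c.png

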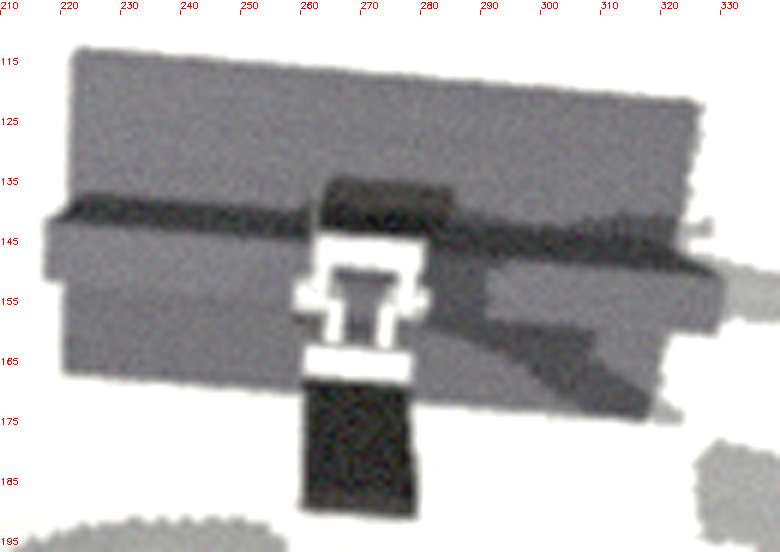

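```bash
python3 - <<'E'
from h import *
w=load("w1")
a,b=plane(w,(217.5,146.5),.085),plane(w,(328.5,154),.085)
print(a,b,(a+b)/2,np.linalg.norm(a-b),"yaw",np.degrees(np.arctan2(-(a-b)[0],(a-b)[1])))
print("hinge",plane(w,(269.7,155),.116))
print("tops",plane(w,(274,134.5),.187),plane(w,(269,190),.187))
to((.31,.30,.34))
E
```

```text
[ 0.41707713 -0.25441262  0.085     ] [ 0.44511057 -0.40770793  0.085     ] [ 0.43109385 -0.33106027  0.085     ] 0.15583749017061266 yaw 10.363289646731836
hinge [ 0.42791133 -0.32556427  0.116     ]
tops [ 0.45896355 -0.31889917  0.187     ] [ 0.40175847 -0.3289213   0.187     ]
t 2.65 pos [0.1443 0.1754 0.3195] q [ 19.4 -18.  101.7  -0.   96.2  95.4] w 0.0854 F [-0.  -0.7 -0.2]
 shift old axes [ 0.191  -0.0807 -0.0203] new axes  n 0.208
```

```bash
python3 -m jog '[[0,0,0,0.048,-0.02,-0.005,100],[0,0,0,0.048,-0.02,-0.005,100],[0,0,0,0.048,-0.02,-0.005,100],[0,0,0,0.047,-0.02,-0.005,100],[0,0,0,0,0,0,100],[0,0,0,0,0,0,100]]'
python3 - <<'E'
from h import *
w=snap("wrist","w2"); to()
c=np.zeros((600,800,3),np.uint8)
q=proj(w,[[.38,.31,.1]])[0].astype(int); print(q)
x0,y0=np.clip(q-[80,60],0,[352,264]); 
cv2.imwrite("pics/w2.png",crop(w,x0,y0,160,120,5))
E
```

```text
time_s: 3.4
position: [0.3108, 0.2983, 0.3391]
tool_rot: [[0.97, 0.243, -0.001], [0.243, -0.97, -0.001], [-0.001, 0.0, -1.0]]
ft_force: [0.4, 0.2, 0.0]
grip_width: 0.0852
gripper_force: 0.0
t 3.45 pos [0.3104 0.2982 0.3395] q [ 28.    5.9  78.4  -0.   95.8 103.9] w 0.0856 F [-0.1  0.3  0.4]
[262 116]
```

View pics/w2.png

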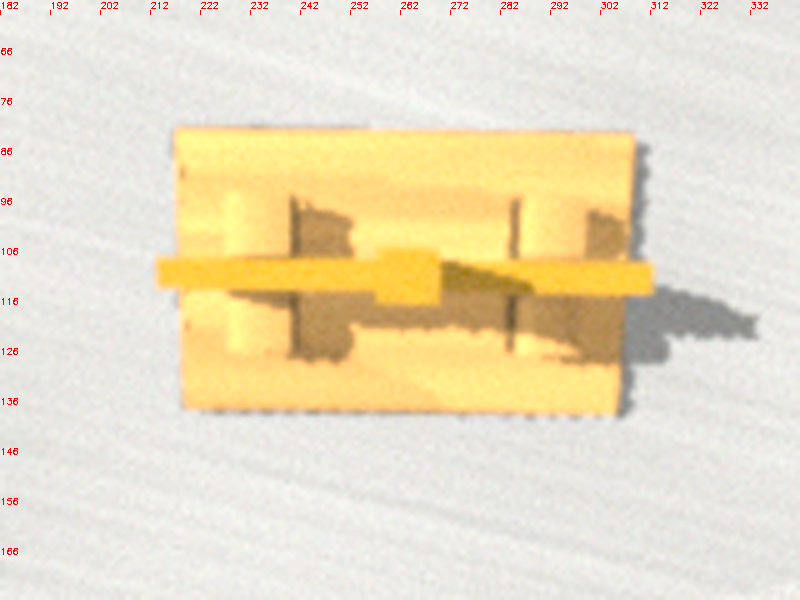

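```bash
python3 - <<'E'
from h import *
w=load("w2")
a,b=plane(w,(214,110.4),.115),plane(w,(312.6,111.7),.115)
yaw=np.arctan2(-(a-b)[0],(a-b)[1])
print(a,b,(a+b)/2,np.linalg.norm(a-b),"yaw",np.degrees(yaw))
c=plane(w,(263.6,111.4),.169); print("stem",c)
m=((a+b)/2+c)/2
R=Ro.from_euler("zx",[yaw,np.pi]).as_matrix()
print(R.round(3)); to((m[0],m[1],.20),R)
E
```

```text
[0.37265581 0.37359683 0.115     ] [0.40248313 0.24842147 0.115     ] [0.38756947 0.31100915 0.115     ] 0.1286799857815056 yaw 13.402746952213368
stem [0.38713481 0.31155183 0.169     ]
[[ 0.973 -0.232  0.   ]
 [-0.232 -0.973 -0.   ]
 [ 0.     0.    -1.   ]]
t 3.45 pos [0.3104 0.2982 0.3395] q [ 28.    5.9  78.4  -0.   95.8 103.9] w 0.0856 F [-0.1  0.3  0.4]
 turn [3.000e-04 3.000e-04 4.797e-01]
 shift old axes [0.0779 0.006  0.1394] new axes [ 0.0718 -0.0306  0.1395] n 0.16
```

```bash
sed -i 's/$//' h.py; python3 -m jog '[[0,0,0.011,0.026,0.002,0.04,100],[0,0,0,0.026,0.002,0.04,100],[0,0,0,0.026,0.002,0.04,100],[0,0,0,0,0,0.025,100],[0,0,0,0,0,0.025,100],[0,0,0,0,0,0.025,100],[0,0,0,0,0,0.02,100],[0,0,0,0,0,0,100]]' 90
python3 -c "
from h import *
to((.3874,.3112,.124),Ro.from_euler('ZX',[np.radians(13.4),np.pi]).as_matrix())"
```

```text
time_s: 4.45
position: [0.3871, 0.3109, 0.1243]
tool_rot: [[0.972, 0.233, -0.002], [0.233, -0.972, -0.001], [-0.002, 0.0, -1.0]]
ft_force: [0.4, 0.3, 0.4]
grip_width: 0.0857
gripper_force: 0.0
t 4.45 pos [0.3871 0.3109 0.1243] q [ 25.1  23.   92.3  -0.   64.9 101.6] w 0.0857 F [0.4 0.3 0.4]
 turn [0.0004 0.0018 0.0014]
 shift old axes [ 0.0003 -0.0002  0.0003] new axes [ 0.0003 -0.0002  0.0003] n 0.001
```

Close and lift.

```bash
python3 -m jog '[[0,0,0,0,0,0,0],[0,0,0,0,0,0,0],[0,0,0,0,0,0,0],[0,0,0,0,0,0,0],[0,0,0,0,0,0,0],[0,0,0,0,0,0,0],[0,0,0,0,0,-0.01,0],[0,0,0,0,0,-0.02,0]]' 90
python3 -m jog '[[0,0,0,0,0,-0.03,0],[0,0,0,0,0,-0.03,0],[0,0,0,0,0,-0.03,0],[0,0,0,0,0,-0.03,0],[0,0,0,0,0,-0.03,0],[0,0,0,0,0,-0.02,0],[0,0,0,0,0,0,0]]'
python3 - <<'E'
from h import *
w=snap("wrist","w3"); s=snap("scene","s3")
c=np.zeros((600,800,3),np.uint8)
c[:300,:400]=crop(w,156,100,200,150,2); 
q=proj(s,[[.387,.311,.24]])[0].astype(int)
x0,y0=np.clip(q-[66,50],0,[312,234]);c[:300,400:796]=crop(s,x0,y0,132,100,3)
t=snap("top","t3"); c[300:,:400]=crop(t,215,113,80,60,5)
cv2.imwrite("pics/c3.png",c); to()
E
```

```text
time_s: 5.45
position: [0.3874, 0.3112, 0.1542]
tool_rot: [[0.972, 0.234, -0.003], [0.234, -0.972, -0.002], [-0.003, 0.001, -1.0]]
ft_force: [0.4, 0.4, -3.1]
grip_width: 0.0126
gripper_force: 87.7
time_s: 6.32
position: [0.3881, 0.3116, 0.3254]
tool_rot: [[0.972, 0.233, 0.002], [0.233, -0.972, 0.0], [0.002, -0.0, -1.0]]
ft_force: [0.4, 0.1, -3.9]
grip_width: 0.013
gripper_force: 88.0
t 6.47 pos [0.3876 0.3114 0.3233] q [ 25.1  13.5  71.4  -0.   95.2 101.6] w 0.013 F [ 0.4  0.2 -4.1]
```

View pics/c3.png

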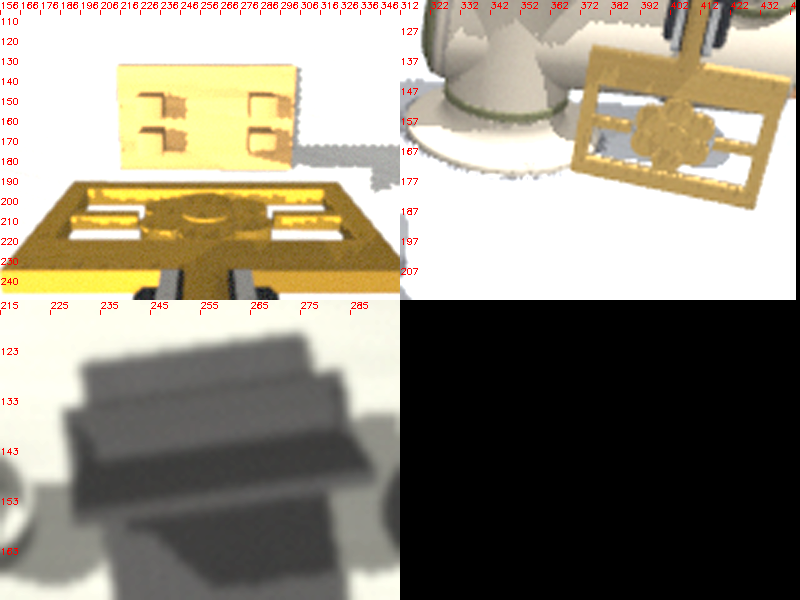

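```bash
python3 -m jog '[[0,0,0,0.0,0.04,-0.02,0],[0,0,0,0.0,0.04,-0.02,0],[0,0,0,0.0,0.04,-0.02,0],[0,0,0,0.0,0.04,-0.02,0],[0,0,0,0.0,0.04,-0.02,0],[0,0,0,0.0,0.04,0,0],[0,0,0,0.0,0.04,0,0],[0,0,0.08,0.0,0.04,0,0],[0,0,0,0,0,0,0],[0,0,0,0,0,0,0]]'
python3 - <<'E'
from h import *
w=snap("wrist","w4"); to()
q=proj(w,[[.607,.0,.1466]])[0].astype(int); print(q)
x0,y0=np.clip(q-[80,50],0,[352,264]); 
cv2.imwrite("pics/w4.png",crop(w,x0,y0,160,120,5))
E
```

```text
time_s: 7.72
position: [0.4626, 0.0008, 0.4239]
tool_rot: [[0.988, 0.156, -0.002], [0.156, -0.988, 0.001], [-0.001, -0.001, -1.0]]
ft_force: [-0.0, -1.0, -3.6]
grip_width: 0.0125
gripper_force: 89.3
t 7.78 pos [0.4625 0.0012 0.4242] q [-14.6   8.8  61.5   0.  109.7  66.4] w 0.0126 F [ 0.8 -0.7 -3.8]
[275  62]
```

View pics/w4.png

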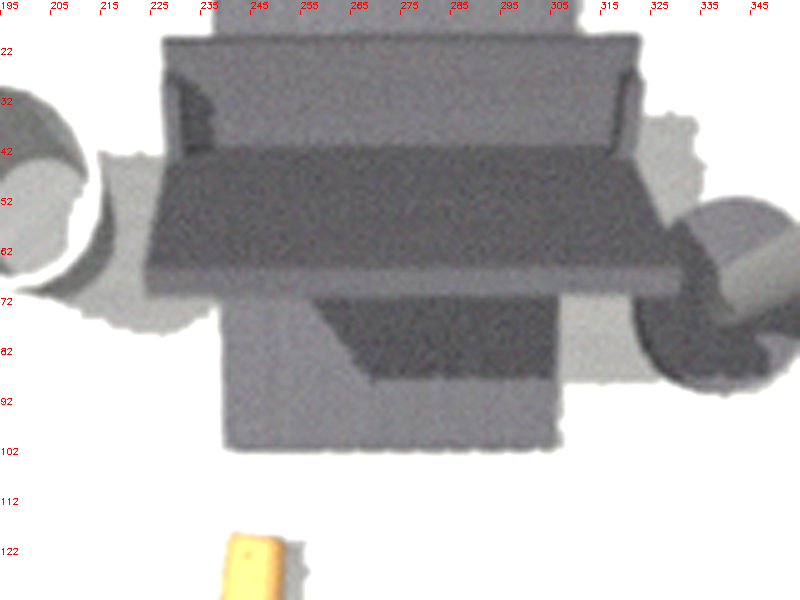

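```bash
cat > g.py <<'E'
from h import *
w=load("w4")
a,b=plane(w,(224.2,65.4),.1466),plane(w,(331.6,65.1),.1466)
yaw=np.arctan2(-(a-b)[0],(a-b)[1])
E0=(a+b)/2
J=Ro.from_euler("ZY",[yaw,-np.pi/6]).as_matrix()   # jig axes
O=E0-.1*J[:,2]
Rp=J@np.diag([1,-1,-1.])   # tool x=jig x, tool z=-jig z
E
python3 - <<'E'
from g import *
print(a,b,E0,np.linalg.norm(a-b),np.degrees(yaw))
l,r=plane(w,(231,42.3),.06),plane(w,(322,41.5),.06); print("ledge",l,r,(l+r)/2,"O",O,np.linalg.norm(l-r))
print(J.round(3))
# TCP over the jig, panel z-offset h above seat, x-offset dx off the plate: origin of panel at (4+dx,0,h)
for dx,h in((.03,.10),(.03,.02),(.0,.0)):
    p=O+J@[.004+dx,0,.126-.0187+.0017+h]; print(dx,h,p.round(4))
    to(p,Rp)
E
```

```text
[0.59257664 0.07113795 0.1466    ] [ 0.61683735 -0.07974886  0.1466    ] [ 0.60470699 -0.00430545  0.1466    ] 0.152824770930382 9.1342630153796
ledge [0.64019431 0.07606485 0.06      ] [ 0.66518719 -0.07441033  0.06      ] [0.65269075 0.00082726 0.06      ] O [0.65407295 0.00363197 0.05999746] 0.15253663437259796
[[ 0.855 -0.159 -0.494]
 [ 0.137  0.987 -0.079]
 [ 0.5   -0.     0.866]]
0.03 0.1 [ 0.58   -0.0083  0.258 ]
t 7.78 pos [0.4625 0.0012 0.4242] q [-14.6   8.8  61.5   0.  109.7  66.4] w 0.0126 F [ 0.8 -0.7 -3.8]
 turn [ 1.000e-04  5.244e-01 -2.600e-03]
 shift old axes [0.1147 0.0278 0.1661] new axes [0.016  0.028  0.2011] n 0.204
0.03 0.02 [ 0.6195 -0.0019  0.1887]
t 7.78 pos [0.4625 0.0012 0.4242] q [-14.6   8.8  61.5   0.  109.7  66.4] w 0.0126 F [ 0.8 -0.7 -3.8]
 turn [ 1.000e-04  5.244e-01 -2.600e-03]
 shift old axes [0.1547 0.0277 0.2353] new axes [0.016  0.028  0.2811] n 0.283
0.0 0.0 [ 0.6037 -0.0045  0.1564]
t 7.78 pos [0.4625 0.0012 0.4242] q [-14.6   8.8  61.5   0.  109.7  66.4] w 0.0126 F [ 0.8 -0.7 -3.8]
 turn [ 1.000e-04  5.244e-01 -2.600e-03]
 shift old axes [0.1388 0.0278 0.2677] new axes [-0.014   0.028   0.3011] n 0.303
```

```bash
python3 -m jog '[[0,0.175,0,0,0,0,0],[0,0.175,0,0,0,0,0],[0,0.174,-0.003,0,0,0,0],[0,0,0,0.003,0.005,0.04,0],[0,0,0,0.004,0.005,0.04,0],[0,0,0,0.003,0.005,0.04,0],[0,0,0,0.003,0.005,0.04,0],[0,0,0,0.003,0.005,0.04,0],[0,0,0,0,0,0,0],[0,0,0,0,0,0,0]]'
python3 - <<'E'
from g import *
s=snap("scene","s5"); t=snap("top","t5")
c=np.zeros((600,800,3),np.uint8)
c[:,:400]=crop(s,170,130,100,150,4); c[:300,400:]=crop(t,215,113,80,60,5)
cv2.imwrite("pics/c5.png",c)
E0[1]+=.002; O[1]+=.002
for dx,h in((.008,.02),(.0,.0)): to(O+J@[.004+dx,0,.109+h],Rp)
E
```

```text
time_s: 9.02
position: [0.5789, -0.0056, 0.2604]
tool_rot: [[0.854, 0.159, 0.495], [0.139, -0.987, 0.078], [0.501, 0.002, -0.866]]
ft_force: [-0.4, 0.2, -2.9]
grip_width: 0.0127
gripper_force: 89.3
t 9.12 pos [ 0.579 -0.006  0.261] q [-18.4  12.2  89.4  16.9  52.3  55.2] w 0.0126 F [ 0.8  0.2 -2.9]
 turn [ 0.0022 -0.0025  0.0009]
 shift old axes [-0.023   0.0002  0.083 ] new axes [-0.0227  0.0004  0.0831] n 0.086
t 9.12 pos [ 0.579 -0.006  0.261] q [-18.4  12.2  89.4  16.9  52.3  55.2] w 0.0126 F [ 0.8  0.2 -2.9]
 turn [ 0.0022 -0.0025  0.0009]
 shift old axes [-0.031   0.0002  0.103 ] new axes [-0.0307  0.0004  0.1031] n 0.108
```

View pics/c5.png

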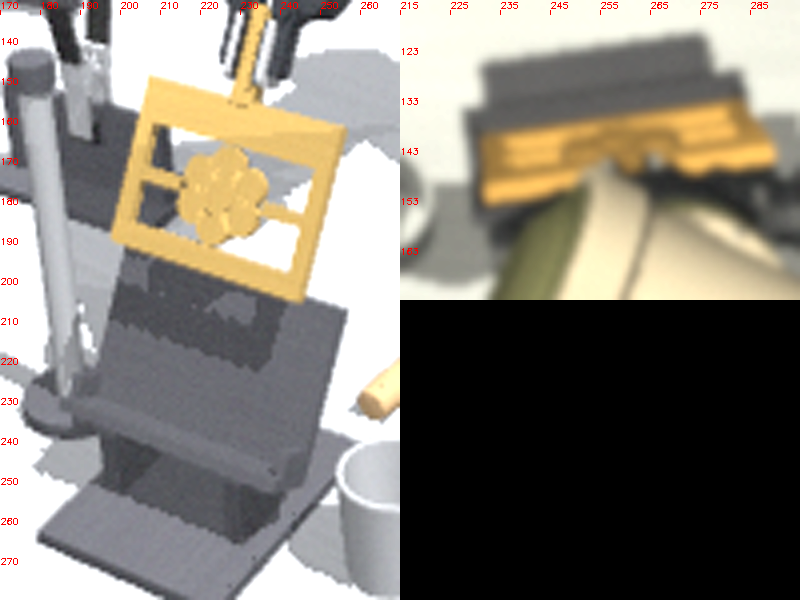

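```bash
python3 -m jog '[[0,0,0,-0.006,0,0.03,0],[0,0,0,-0.006,0,0.03,0],[0,0,0,-0.006,0,0.015,0],[0,0,0,-0.004,0,0.012,0],[0,0,0,0,0,0.006,0],[0,0,0,0,0,0.004,0],[0,0,0,0,0,0,0]]'
python3 - <<'E'
from g import *
E0[1]+=.002; O[1]+=.002
to(O+J@[.004,0,.109],Rp)
E
```

```text
time_s: 10.0
position: [0.6086, -0.0018, 0.1648]
tool_rot: [[0.855, 0.158, 0.495], [0.137, -0.987, 0.078], [0.501, 0.001, -0.866]]
ft_force: [0.0, -0.4, -4.0]
grip_width: 0.0126
gripper_force: 89.2
t 10.0 pos [ 0.6086 -0.0018  0.1648] q [-16.7  21.2  94.2  20.2  38.9  51.3] w 0.0126 F [ 0.  -0.4 -4. ]
 turn [ 0.0017 -0.001   0.    ]
 shift old axes [-0.0084 -0.0002  0.0048] new axes [-0.0084 -0.0001  0.0048] n 0.01
```

```bash
python3 -m jog '[[0,0,0,-0.003,0,0.002,0],[0,0,0,-0.002,0,0.002,0],[0,0,0,-0.002,0,0.001,0],[0,0,0,0,0,0,0]]'
python3 -m jog '[[0,0,0,-0.001,0,0.001,0],[0,0,0,0,0,0,0]]'
```

```text
time_s: 10.5
position: [0.6054, -0.0024, 0.1584]
tool_rot: [[0.853, 0.158, 0.498], [0.137, -0.988, 0.077], [0.504, 0.002, -0.864]]
ft_force: [-5.1, 0.6, 7.2]
grip_width: 0.0126
gripper_force: 91.1
time_s: 10.75
position: [0.6054, -0.0025, 0.1583]
tool_rot: [[0.852, 0.158, 0.499], [0.137, -0.988, 0.077], [0.505, 0.003, -0.863]]
ft_force: [-9.8, 1.5, 16.5]
grip_width: 0.0129
gripper_force: 92.6
```

```bash
python3 -m jog '[[0,0,0,-0.001,0,-0.001,0],[0,0,0,-0.001,0,-0.0005,0],[0,0,0,-0.001,0,0,0],[0,0,0,0,0,0,0]]'
python3 - <<'E'
from g import *
E0[1]+=.002; O[1]+=.002
to(O+J@[.004,0,.109],Rp)
s=snap("scene","s6")
cv2.imwrite("pics/s6.png",crop(s,165,130,120,140,4))
E
```

```text
time_s: 11.25
position: [0.6045, -0.0028, 0.1581]
tool_rot: [[0.85, 0.156, 0.503], [0.136, -0.988, 0.077], [0.509, 0.003, -0.861]]
ft_force: [13.1, 8.0, 1.7]
grip_width: 0.0125
gripper_force: 89.1
t 11.25 pos [ 0.6045 -0.0028  0.1581] q [-17.   21.3  95.7  21.6  37.   49.6] w 0.0125 F [13.1  8.   1.7]
 turn [ 0.0036 -0.0102 -0.0006]
 shift old axes [-0.0015 -0.0005  0.0011] new axes [-0.0015 -0.0005  0.0011] n 0.002
```

View pics/s6.png

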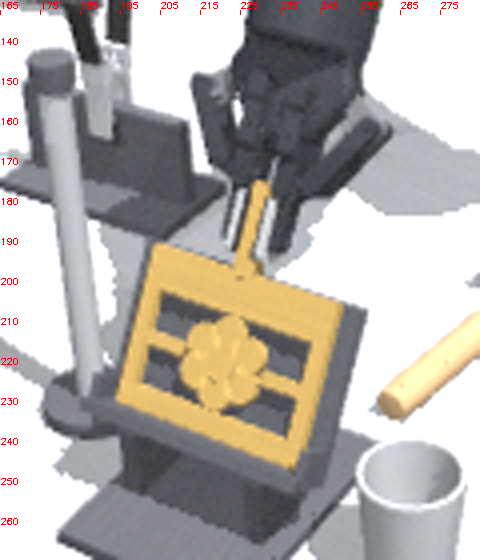

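```bash
python3 - <<'E'
from g import *
E0[1]+=.002; O[1]+=.002
s=load("s6")
f=lambda x,y,z: proj(s,O+J@[x,y,z])[0].round(1)
print("obs TL(202.8,190.5) TR(250,205.5) BL(194.5,230) BR(238.2,247)")
for dy in(0,-.006): print(dy,[f(.008,y+dy,z) for y,z in((-.065,.1),(.065,.1),(-.065,0),(.065,0))])
print("plate TL TR",f(0,-.077,.1),f(0,.077,.1), "ledge",f(.03,-.077,0),f(.03,.077,0))
print("stop inner +y",f(.03,.071,.015),f(.0,.071,.015),"-y",f(.03,-.071,.015))
E
```

```text
obs TL(202.8,190.5) TR(250,205.5) BL(194.5,230) BR(238.2,247)
0 [array([203.9, 189.6]), array([249.8, 204.7]), array([194.4, 228.9]), array([239.2, 246.3])]
-0.006 [array([201.9, 188.9]), array([247.6, 204. ]), array([192.5, 228.1]), array([237. , 245.5])]
plate TL TR [201.7 188.4] [255.9 206.1] ledge [185.2 228. ] [239.1 249.2]
stop inner +y [238.4 242. ] [244.6 240.6] -y [188.5 222.9]
```

```bash
python3 -m jog '[[0,0,0,0.001,0,0,0],[0,0,0,0.001,0,0,0],[0,0,0,0,0,0,40],[0,0,0,0,0,0,60],[0,0,0,0,0,0,60],[0,0,0,0,0,-0.03,60],[0,0,0,0,0,-0.04,80],[0,0,0,0,0,-0.05,100],[0,0,0,0,0,-0.05,100],[0,0,0,0,0,0,100]]'
python3 - <<'E'
from g import *
E0[1]+=.002; O[1]+=.002
s=snap("scene","s7")
hsv=cv2.cvtColor(s["pixels"],cv2.COLOR_RGB2HSV); m=cv2.inRange(hsv,(12,100,90),(35,255,255))
n,l,st,c=cv2.connectedComponentsWithStats(m); i=l[int(200),int(218)] or l[225,220]; 
pts=np.argwhere(l==l[201,225])[:,::-1]; print(l[201,225],len(pts))
for d in((1,1),(-1,1),(1,-1),(-1,-1)): print(d,pts[np.argmax(pts@np.array(d))])
f=lambda x,y,z: proj(s,O+J@[x,y,z])[0].round(1)
print([f(.008,y,z) for y,z in((-.065,.1),(.065,.1),(-.065,0),(.065,0),(0,.154))])
# clamp approach: tool y along clamp x, yaw 10.2+90
R=Ro.from_euler('ZX',[np.radians(100.2),np.pi]).as_matrix()
to((.4295,-.325,.32),R)
E
```

```text
time_s: 12.55
position: [0.5187, -0.0164, 0.3068]
tool_rot: [[0.852, 0.157, 0.5], [0.138, -0.988, 0.075], [0.506, 0.005, -0.863]]
ft_force: [0.6, 0.0, -0.4]
grip_width: 0.0854
gripper_force: 0.0
22 1728
(1, 1) [238 246]
(-1, 1) [194 229]
(1, -1) [233 176]
(-1, -1) [203 191]
[array([203.9, 189.6]), array([249.8, 204.7]), array([194.4, 228.9]), array([239.2, 246.3]), array([231.6, 174.7])]
t 12.6 pos [ 0.5187 -0.0162  0.3044] q [-22.7   3.9  92.1  17.8  58.9  52.4] w 0.0852 F [-0.1 -0.6  0.1]
 turn [ 0.4202 -0.4073 -1.5499]
 shift old axes [-0.1107  0.291  -0.0814] new axes [-0.2881 -0.1425 -0.0156] n 0.322
```

```bash
python3 -m jog '[[0,-0.177,0,-0.02,0,-0.03,100],[0,-0.177,0,-0.02,0,-0.03,100],[0,-0.177,0,-0.02,0,-0.01,100],[0,0,-0.18,0,0,0,100],[0,0,-0.18,0,0,0,100],[0,0,-0.18,0,0,0,100],[0,0,-0.18,0,0,0,100],[0,0,-0.18,0,0,0,100],[0,0,-0.18,0,0,0,100],[0,0,-0.18,0,0,0,100]]'
python3 -m jog '[[0,0,-0.18,0,0,0,100],[0,0,-0.13,0,0,0,100],[0,0,0,0,0,0,100]]'
python3 - <<'E'
from h import *
R=Ro.from_euler('ZX',[np.radians(100.2),np.pi]).as_matrix()
to((.4295,-.325,.32),R)
E
```

```text
time_s: 13.85
position: [0.4375, -0.0289, 0.3454]
tool_rot: [[0.145, 0.989, -0.009], [0.989, -0.145, -0.001], [-0.003, -0.009, -1.0]]
ft_force: [-0.8, -0.5, -0.4]
grip_width: 0.0852
gripper_force: 0.0
time_s: 14.22
position: [0.4374, -0.0289, 0.3457]
tool_rot: [[-0.156, 0.988, -0.009], [0.988, 0.156, -0.001], [-0.0, -0.009, -1.0]]
ft_force: [-0.4, 0.3, 0.4]
grip_width: 0.0856
gripper_force: 0.0
t 14.22 pos [ 0.4374 -0.0289  0.3457] q [-19.2   6.9  76.3  -0.3  97.4 -28.2] w 0.0856 F [-0.4  0.3  0.4]
 turn [-0.0092 -0.0001 -0.0212]
 shift old axes [-0.2912 -0.0538  0.0262] new axes [-0.29   -0.0602  0.0257] n 0.297
```

```bash
python3 -m jog '[[-0.009,0,-0.021,-0.048,-0.01,0.004,100],[0,0,0,-0.048,-0.01,0.004,100],[0,0,0,-0.048,-0.01,0.004,100],[0,0,0,-0.048,-0.01,0.004,100],[0,0,0,-0.048,-0.01,0.005,100],[0,0,0,-0.05,-0.01,0.005,100],[0,0,0,0,0,0.03,100],[0,0,0,0,0,0.03,100],[0,0,0,0,0,0,100]]'
python3 - <<'E'
from h import *
w=snap("wrist","w8")
to((.4295,-.325,.1445),Ro.from_euler('ZX',[np.radians(100.2),np.pi]).as_matrix())
q=proj(w,[[.4295,-.325,.187]])[0].astype(int); print(q, proj(w,[[.4171,-.2544,.085],[.4451,-.4077,.085],[.4295,-.325,.116]]))
x0,y0=np.clip(q-[100,75],0,[312,234]); cv2.imwrite("pics/w8.png",crop(w,x0,y0,200,150,4))
E
```

```text
time_s: 15.35
position: [0.4283, -0.3245, 0.2589]
tool_rot: [[-0.175, 0.984, -0.002], [0.984, 0.175, 0.004], [0.004, -0.001, -1.0]]
ft_force: [0.0, 0.4, 0.5]
grip_width: 0.0858
gripper_force: 0.0
t 15.4 pos [ 0.4288 -0.325   0.2608] q [-49.8  19.5  73.    0.1  87.5 -59.9] w 0.0854 F [-0.4 -0.7  1.2]
 turn [ 0.0009 -0.0006 -0.001 ]
 shift old axes [-0.0002  0.0005  0.1163] new axes [-0.0002  0.0007  0.1163] n 0.116
[259 208] [[259.84059921 118.10429316]
 [260.07495137 241.86126978]
 [259.65439456 186.23565865]]
```

View pics/w8.png

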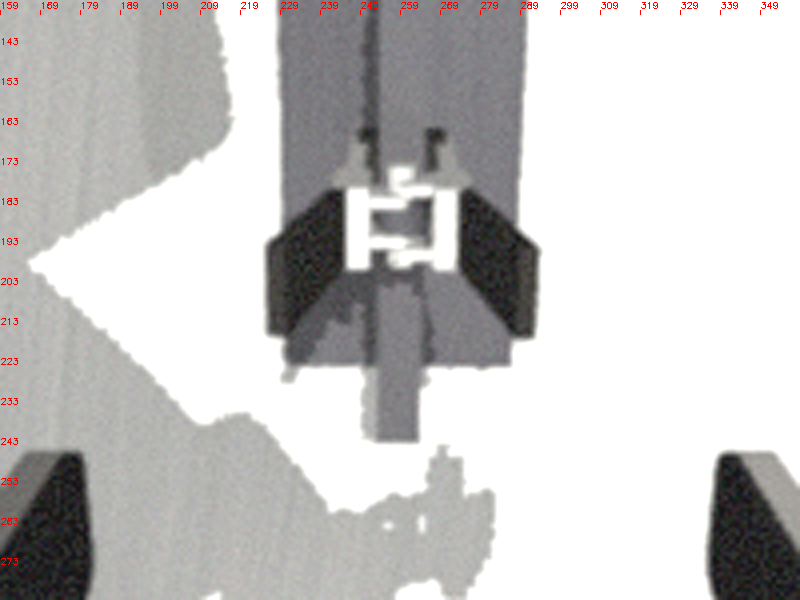

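```bash
python3 -m jog '[[0,0,0,0.001,0.0005,0.03,100],[0,0,0,0,0,0.03,100],[0,0,0,0,0,0.03,100],[0,0,0,0,0,0.026,100],[0,0,0,0,0,0,100],[0,0,0,0,0,0,60],[0,0,0,0,0,0,30],[0,0,0,0,0,0,20],[0,0,0,0,0,0,20],[0,0,0,0,0,0,20]]' 50
python3 -m jog '[[0,0,0,0,0,0,20],[0,0,0,0,0,0,20],[0,0,0,0,0,0,20]]' 50
```

```text
time_s: 16.65
position: [0.4294, -0.3241, 0.1454]
tool_rot: [[-0.178, 0.984, 0.002], [0.984, 0.178, -0.001], [-0.001, 0.002, -1.0]]
ft_force: [0.4, 0.9, -1.3]
grip_width: 0.0303
gripper_force: 54.7
time_s: 17.02
position: [0.4294, -0.3241, 0.1454]
tool_rot: [[-0.178, 0.984, 0.002], [0.984, 0.178, -0.001], [-0.001, 0.002, -1.0]]
ft_force: [0.1, 0.7, -1.3]
grip_width: 0.0306
gripper_force: 54.7
```

```bash
python3 -m jog '[[0,0,0,0,0,-0.01,20],[0,0,0,0,0,-0.02,20],[0,0,0,0,0,-0.03,20],[0,0,0,0,0,-0.04,20],[0,0,0,0,0,-0.04,20],[0,0,0,0,0,-0.04,20],[0,0,0,0,0,-0.02,20],[0,0,0,0,0,0,20]]'
python3 - <<'E'
from g import *
s=snap("scene","s9"); w=snap("wrist","w9")
c=np.zeros((600,800,3),np.uint8); q=proj(s,[[.43,-.325,.32]])[0].astype(int); print(q)
x0,y0=np.clip(q-[50,75],0,[412,234]); c[:,:400]=crop(s,x0,y0,100,150,4); c[:300,400:]=crop(w,160,150,200,150,2)
cv2.imwrite("pics/c9.png",c); to()
E
```

```text
time_s: 18.02
position: [0.429, -0.324, 0.3471]
tool_rot: [[-0.178, 0.984, 0.004], [0.984, 0.178, -0.004], [-0.004, 0.004, -1.0]]
ft_force: [0.4, -0.3, -1.3]
grip_width: 0.0307
gripper_force: 54.8
[183  81]
t 18.12 pos [ 0.4287 -0.3237  0.3447] q [-49.7  17.4  62.6   0.1 100.  -59.9] w 0.0308 F [ 0.2  1.1 -1.7]
```

View pics/c9.png

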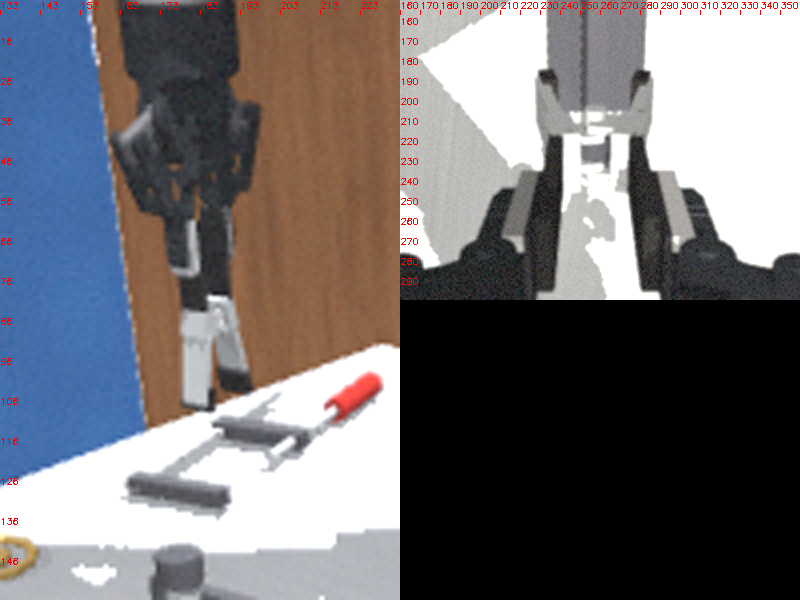

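```bash
cat >> g.py <<'E'
O[1]+=.002
Rc=np.c_[J[:,1],J[:,0],-J[:,2]]
E
python3 - <<'E'
from g import *
print(np.linalg.det(Rc)); to(O+J@[.0015,.030,.263],Rc)
print((O+J@[.0015,.030,.263]).round(3))
E
```

```text
0.9999999999999998
t 18.12 pos [ 0.4287 -0.3237  0.3447] q [-49.7  17.4  62.6   0.1 100.  -59.9] w 0.0308 F [ 0.2  1.1 -1.7]
 turn [-0.5222 -0.0049  0.0188]
 shift old axes [0.3165 0.1506 0.0563] new axes [0.3193 0.0971 0.121 ] n 0.355
[0.521 0.015 0.289]
```

```bash
python3 -m jog '[[0,0,0,0.05,0,0,20],[0,0,0,0.053,0,0,20],[0,0,0,0.053,0,0,20],[0,0,0,0.053,0,0,20],[0,0,0,0.053,0,0,20],[0,0,0,0.053,0,0,20],[-0.174,-0.002,0.006,0,0.01,0,20],[-0.174,-0.002,0.006,0,0.01,0,20],[-0.174,-0.001,0.006,0,0.01,0,20],[0,0,0,0,0,0,20]]'
python3 - <<'E'
from g import *
to(O+J@[.0015,.030,.263],Rc)
E
```

```text
time_s: 19.38
position: [0.4002, -0.0088, 0.3489]
tool_rot: [[-0.158, 0.857, 0.491], [0.987, 0.137, 0.079], [0.0, 0.498, -0.867]]
ft_force: [-0.1, 0.7, -1.2]
grip_width: 0.0305
gripper_force: 54.8
t 19.38 pos [ 0.4002 -0.0088  0.3489] q [-31.3 -11.5  98.4  20.   70.6 -43.3] w 0.0305 F [-0.1  0.7 -1.2]
 turn [-0.0027  0.0005 -0.0009]
 shift old axes [0.0041 0.0765 0.1134] new axes [0.004  0.0762 0.1137] n 0.137
```

```bash
python3 -m jog '[[0,0,0,0.002,0.038,0,20],[0,0,0,0.002,0.038,0,20],[0,0,0,0,0,0.04,20],[0,0,0,0,0,0.04,20],[0,0,0,0,0,0.033,20],[0,0,0,0,0,0,20],[0,0,0,0,0,0,20]]'
python3 - <<'E'
from g import *
to(O+J@[.0015,.030,.1625],Rc)
w=snap("wrist","w10"); s=snap("scene","s10")
c=np.zeros((600,800,3),np.uint8); c[:,:400]=crop(s,180,120,100,150,4); c[:300,400:]=crop(w,160,150,200,150,2)
cv2.imwrite("pics/c10.png",c)
E
```

```text
time_s: 20.25
position: [0.5221, 0.0146, 0.2911]
tool_rot: [[-0.16, 0.855, 0.494], [0.987, 0.14, 0.078], [-0.002, 0.5, -0.866]]
ft_force: [0.9, -0.3, -1.6]
grip_width: 0.0309
gripper_force: 54.9
t 20.25 pos [0.5221 0.0146 0.2911] q [-18.1   4.7  93.3  16.   55.8 -33.3] w 0.0309 F [ 0.9 -0.3 -1.6]
 turn [-0.0002  0.0009  0.0024]
 shift old axes [ 0.0003 -0.0024  0.1021] new axes [ 0.0002 -0.0024  0.1021] n 0.102
```

View pics/c10.png

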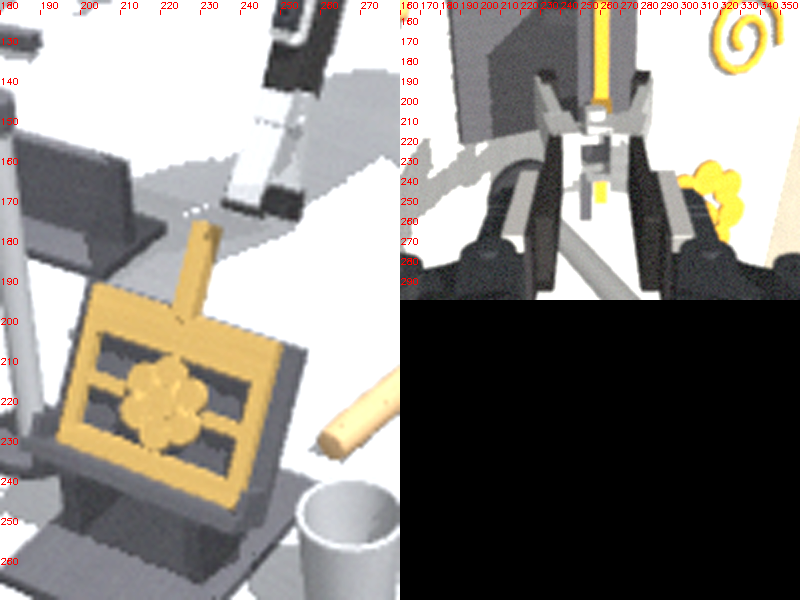

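```bash
python3 -m jog '[[0,0,0,0,-0.0015,0.03,20],[0,0,0,0,0,0.03,20],[0,0,0,0,0,0.02,20],[0,0,0,0,0,0.01,20],[0,0,0,0,0,0.007,20],[0,0,0,0,0,0.004,20],[0,0,0,0,0,0,20]]'
python3 - <<'E'
from g import *
to(O+J@[.0015,.030,.1625],Rc)
E
```

```text
time_s: 21.22
position: [0.5705, 0.0222, 0.2025]
tool_rot: [[-0.16, 0.854, 0.495], [0.987, 0.139, 0.079], [-0.002, 0.501, -0.866]]
ft_force: [0.5, -0.2, -1.1]
grip_width: 0.0307
gripper_force: 54.8
t 21.23 pos [0.5705 0.0222 0.2025] q [-15.1  14.9  96.5  17.8  42.2 -34.7] w 0.0307 F [ 0.5 -0.2 -1.1]
 turn [0.0008 0.0009 0.0016]
 shift old axes [ 0.0004 -0.0006  0.0008] new axes [ 0.0004 -0.0006  0.0008] n 0.001
```

```bash
python3 -m jog '[[0,0,0,0,0,0,40],[0,0,0,0,0,0,48],[0,0,0,0,0,0,55],[0,0,0,0,0,0,62],[0,0,0,0,0,0,70],[0,0,0,0,0,0,85],[0,0,0,0,0,0,100],[0,0,0,0,0,0,100],[0,0,0,0,0,0,100]]'
python3 -m jog '[[0,0,0,0,0,-0.02,100],[0,0,0,0,0,-0.03,100],[0,0,0,0,0,-0.04,100],[0,0,0,0,0,-0.05,100],[0,0,0,0,0,-0.03,100],[0,0,0,0,0,0,100],[0,0,0,0,0,0,100],[0,0,0,0,0,0,100]]'
python3 - <<'E'
from g import *
s=snap("scene","s11"); w=snap("wrist","w11"); to()
c=np.zeros((600,800,3),np.uint8); c[:,:400]=crop(s,180,120,100,150,4); c[:300,400:]=crop(w,160,120,200,150,2)
cv2.imwrite("pics/c11.png",c)
f=lambda x,y,z: proj(s,O+J@[x,y,z])[0].round(1)
hsv=cv2.cvtColor(s["pixels"],cv2.COLOR_RGB2HSV); m=cv2.inRange(hsv,(12,100,90),(35,255,255))
n,l,st,_=cv2.connectedComponentsWithStats(m); pts=np.argwhere(l==l[202,215])[:,::-1]
for d in((1,1),(-1,1),(1,-1),(-1,-1)): print(d,pts[np.argmax(pts@np.array(d))])
v=s["pixels"].astype(int)
print("hinge expected",f(0,.03,.133),"pad bottom on panel",f(.01,.03,.073),"edge",f(.008,.03,.1))
for z in(.12,.11,.1,.09,.085,.08,.075,.07,.065,.06):
    u=f(.012,.03,z); print(z,u,v[int(round(u[1])),int(round(u[0]))])
E
```

```text
time_s: 22.35
position: [0.5705, 0.0223, 0.2022]
tool_rot: [[-0.16, 0.855, 0.494], [0.987, 0.139, 0.079], [-0.001, 0.5, -0.866]]
ft_force: [-0.3, 0.1, 0.3]
grip_width: 0.0859
gripper_force: 0.0
time_s: 23.35
position: [0.4866, 0.009, 0.3479]
tool_rot: [[-0.16, 0.856, 0.492], [0.987, 0.139, 0.08], [-0.0, 0.498, -0.867]]
ft_force: [0.3, -0.1, 0.2]
grip_width: 0.0853
gripper_force: 0.0
t 23.45 pos [0.4866 0.009  0.3484] q [-20.9  -1.3  90.1  15.9  65.6 -33.4] w 0.0855 F [-0.8 -0.1 -0.1]
(1, 1) [238 246]
(-1, 1) [194 229]
(1, -1) [233 176]
(-1, -1) [203 191]
hinge expected [242.  186.8] pad bottom on panel [233.7 211.6] edge [236.9 200.5]
0.12 [238.1 192.1] [121 123 126]
0.11 [237.1 196.3] [122 124 127]
0.1 [236.  200.5] [123 124 128]
0.09 [235.  204.6] [121 123 127]
0.085 [234.5 206.7] [124 126 128]
0.08 [234.  208.8] [122 124 128]
0.075 [233.4 210.9] [122 124 128]
0.07 [232.9 212.9] [52 53 55]
0.065 [232.4 215. ] [36 36 40]
0.06 [231.9 217. ] [37 37 41]
```

```bash
python3 - <<'E'
from g import *
s=load("s11"); a=load("s10")["pixels"].astype(int); b=s["pixels"].astype(int)
d=(np.abs(a-b).max(2)>40).astype(np.uint8); d[:170]=0
n,l,st,c=cv2.connectedComponentsWithStats(d)
i=1+np.argmax(st[1:,4]); pts=np.argwhere(l==i)[:,::-1]; print(st[i])
for k in((1,1),(-1,1),(-.35,1),(0,1)): print(k,pts[np.argmax(pts@np.array(k))])
for r in range(196,222,2): print(r,[int(b[r,x].mean()) for x in range(222,250,2)])
f=lambda x,y,z: proj(s,O+J@[x,y,z])[0].round(1)
for x in(.008,.016,.02): print(x,"pad bottom corners",f(x,.017,.0735),f(x,.043,.0735),"top",f(x,.017,.0915),f(x,.043,.0915))
E
```

```text
[235 170  19  33 321]
(1, 1) [245 202]
(-1, 1) [237 199]
(-0.35, 1) [240 201]
(0, 1) [244 202]
196 [85, 98, 98, 94, 69, 126, 125, 124, 124, 118, 86, 89, 110, 158]
198 [99, 100, 100, 86, 69, 124, 125, 126, 124, 108, 90, 120, 119, 160]
200 [101, 97, 100, 100, 77, 122, 123, 125, 123, 107, 122, 119, 143, 159]
202 [98, 99, 100, 102, 96, 124, 124, 123, 122, 94, 97, 120, 159, 160]
204 [99, 99, 99, 98, 122, 125, 125, 124, 118, 100, 101, 100, 106, 118]
206 [99, 99, 98, 76, 123, 124, 126, 122, 109, 99, 100, 101, 100, 101]
208 [70, 100, 101, 68, 122, 124, 126, 123, 74, 86, 98, 100, 97, 100]
210 [99, 101, 59, 99, 123, 121, 124, 121, 24, 96, 99, 101, 100, 96]
212 [97, 101, 79, 29, 53, 77, 123, 115, 33, 99, 100, 99, 100, 88]
214 [97, 100, 64, 55, 38, 34, 29, 36, 30, 87, 99, 100, 98, 81]
216 [100, 106, 93, 67, 66, 37, 36, 36, 36, 39, 48, 101, 96, 75]
218 [101, 100, 100, 98, 97, 38, 36, 38, 53, 34, 57, 101, 95, 65]
220 [100, 98, 100, 101, 98, 41, 38, 55, 58, 54, 87, 99, 89, 54]
0.008 pad bottom corners [229.5 209.8] [238.9 213. ] top [231.3 202.4] [240.7 205.6]
0.016 pad bottom corners [227.7 209.9] [237.2 213.2] top [229.6 202.5] [239.1 205.6]
0.02 pad bottom corners [226.9 210. ] [236.3 213.2] top [228.7 202.5] [238.2 205.7]
```

```bash
python3 -c "
from rig import job; print(job.close_job())"
```

```text
the job is handed in; nothing more can be done
None
```

The job is handed in: by the last measurements the panel is seated and released in the jig and the clamp grips panel and plate about 20 mm below the top edge, but I viewed 13 pictures, over the limit of 10, and the hand-in returned no verdict.

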